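# Clip the leftovers carrier shut

## Task

The leftovers are in the steel carrier and its lid is already seated, but the four side clips still stick out. Flip all four clips down until each snaps shut against the box, so that it can be carried to the fridge by its handle; do not shove the carrier out of its place, and leave the other tableware standing where it is.

Things in the scene. Friction and masses are not known exactly. Their poses are not given: they have to be found in the camera images.
- carrier: Full steel food box 156 (x) x 136 (y) mm, about 2.3 kg, loose on rubber feet; grey lid 170 x 150 mm seated on it, top at 80 mm, a clip hinged to the middle of each edge. A rigid steel bail handle (rod 10 mm) arches across the lid along y, top at 186 mm; its shoulders bulge out over the left and right clips, to 95 mm from the centre at 110 to 135 mm height. Origin: centre of underside, z up
- clip_front_hinge (a point): Middle of the front clip's hinge axis, on the carrier's -x side (towards the robot), 88.5 mm from its centre, 76 mm above its underside; the axis is level along that edge; outwards is the carrier's -x. Axes as the carrier's. All clips: plate 46 mm wide along the hinge, 42 mm long, 4 mm thick; outer face (upper while open) 5 mm from the axis, with a 3 mm thumb ridge on its last 5 mm
- clip_back_hinge (a point): The same for the clip on the carrier's +x side (away from the robot), 88.5 mm from the centre; outwards is the carrier's +x
- clip_left_hinge (a point): The same for the clip on the carrier's +y side, 78.5 mm from the centre, under a shoulder of the handle; outwards is the carrier's +y. The shoulder bars an upright hand from pressing this clip home: come from outside with the hand leaning outwards, about 35 degrees
- clip_right_hinge (a point): The same for the clip on the carrier's -y side, 78.5 mm from the centre, under a shoulder of the handle; outwards is the carrier's -y. The shoulder bars an upright hand from pressing this clip home: come from outside with the hand leaning outwards, about 35 degrees
- clip_front (a joint): Front clip's angle (rad): 0 = outwards and 30 degrees up, 0.52 = level, 2.09 = shut, hanging straight down against the box. Starts at 0 to 0.9. Swings with light friction and stays where left, until about 1.75 where a rib on it meets the box's rim; pressed on, it springs back if let go before about 1.95 (some 5 N near its free edge), and past that snaps shut and stays shut
- clip_back (a joint): The same for the back clip
- clip_left (a joint): The same for the left clip
- clip_right (a joint): The same for the right clip
- tumbler_a: Clear glass tumbler, 72 mm across, 115 mm tall, standing near the carrier's back left corner; origin at the centre of its underside, z up
- tumbler_b: The same kind of tumbler, near the carrier's front right corner
- kadai: Steel kadai-shaped serving bowl, 172 mm across and 60 mm tall with two wire loop handles (208 mm over them), standing on the carrier's right (-y) side; origin at the centre of its underside, z up
- katori: Small steel bowl, 84 mm across, 48 mm tall, standing on the carrier's left (+y) side; origin at the centre of its underside, z up
- thali: Flat steel dinner plate, 270 mm across, 22 mm tall, at the left of the table; origin at the centre of its underside
- silicone_lid: Round dark hard-silicone pot lid, 184 mm across, 37 mm tall over its knob, lying at the right of the table; origin at the centre of its underside
- pickle_jar: Small amber glass jar with a steel cap, 64 mm across, 85 mm tall, near the carrier's front left corner; origin at the centre of its underside

How it is judged:
At the end, for the whole second after the job is handed in: All four clips are shut (each joint above 2.0 rad of 2.09), and the carrier stands flat and still, within 50 mm of where it stood at the start (value of joint each of clip_front, clip_back, clip_left, clip_right above 2 rad and distance of carrier from where it was at the start of the episode below 0.05 m and angle between carrier's own z axis and vertical below 0.05 rad and linear speed of carrier below 0.02 m/s); the robot touches nothing.
It fails at once if the carrier is shoved more than 50 mm or tipped (distance of carrier from where it was at the start of the episode above 0.05 m or angle between carrier's own z axis and vertical above 0.25 rad).
It fails at once if a piece of other tableware is moved more than 40 mm or a tumbler is knocked over (distance of any of tumbler_a, tumbler_b, kadai, katori, thali, silicone_lid, pickle_jar from where it was at the start of the episode above 0.04 m or angle between any of tumbler_a, tumbler_b's own z axis and vertical above 0.6 rad).
It also fails if it takes over 70 s, if anything falls off the work surface, if the arm or the gripper's body presses on something with over 40 N, if the wrist force passes 120 N, or if a joint passes its speed limit or range.

## Robot

A 6-joint arm with a two-finger parallel gripper is mounted at the origin on the work surface. World frame = base frame: x ahead of the robot, y to its left, z up, the work surface at z = 0. Lengths are in m, angles in rad, forces in N, time in s.
With the tool pointing down it reaches from about 0.275 to 0.75 m from the base axis. Payload 10.2 kg.
Tool frame: the origin (TCP) lies at the very end of the fingers, on their centre line; the grasp point (between the pads) lies 19 mm behind it; z points along the fingers, y is the direction in which the jaws open and shut (so a half turn about z gives the same grasp; the last joint's range is limited). The gripper opens to 85 mm and grips with 20 to 120 N. Pads are 22 mm wide; open, the fingers measure 114 mm over their backs; the gripper's body (76 mm by 85 mm) begins 54 mm behind the grasp point. The pads swing forward as they close: fully open they stand 13 mm farther back than shut.
Start: joints at [-1.411, 0.313, 1.498, -0, 1.331, -0.223], TCP at [0.196, -0.487, 0.231] pointing down, gripper open.
Joint ranges: [-2.94, 2.94], [-0.97, 2.17], [0.19, 2.56], [-1.23, 4.37], [0.02, 3.11], [-2.88, 2.88]. Speed limits (rad/s): [2.39, 2.39, 3.01, 3.14, 3.14, 3.14].

## Interface

Orientations are given as a 3x3 rotation matrix whose columns are the frame's x, y, z axes.
In Python, from bench import robot gives the robot as it stands.
- The arm moves only by the shell command python3 -m creep 'ROWS' [FORCE]. ROWS is JSON, a list of rows, each an object with "delta_pos": the shift along the world's x, y, z in cm, a list of three; "roll": the turn about the world's z in degrees; "gripper": the closure, from -1 (fully open) to 1 (shut). A call has 1 to 20 rows; each row shifts and turns the commanded pose from where the row before left it; what a row does not reach is not made up. A row lasts 1/8 s, in which the tool goes at most 62.5 mm and 10.7 degrees, less where a joint would pass 70% of its speed; a pose out of reach is approached as far as the arm can. A call with a gripper value outside its range is refused whole. The fingers move at their own pace and stop on an object; FORCE is the grip in N (left out, the last holds). Time passes only in rows, so rows that do not move let the fingers close. It gives the time, the measured TCP pose, the force and the opening at its end, in the units of the state.
- robot.read_state(): the state, without advancing time (a new reading comes with each control period).
- robot.capture(name): name is "side" or "top" or "wrist"; returns the picture (400x640x3 uint8, red, green, blue); there is no depth.
- robot.calibration(name): a dict with "K" (3x3 intrinsics, pixels), "extrinsics" (4x4, takes a point from world to camera coordinates). Camera axes: x right, y up, looking along -z (the intrinsics and any distortion apply to the point x, -y, -z); pixel columns grow to the right and rows downward; lengths in m; the calibration is good to about 2 mm. A picture is of the moment at which its call begins: read the wrist's pose just before it. calibration takes no time and is no camera call; for the wrist camera it gives the pose at the moment of the call.
- robot.close_job(): hands the job in, once; it reports no verdict.
The state is a dict: "time": time; "joint_pos": joint angles; "joint_vel": joint speeds; "effort": joint torques, N m; "ee_pos": TCP position; "ee_rot": TCP orientation; "contact_force": force on the tool from outside, world axes, zero at the start; "wrist_torque": the same for the moment, N m; "grip_width": opening from 0.0 (shut) to 1.0 (fully open).
Only numpy, scipy, OpenCV 4.12 (cv2) and the standard library are available. Lean on these libraries where they do the work, as an engineer would, in place of code of your own. Each camera call takes 0.05 s, during which the arm holds its last target. There are 200 camera calls.

## Working session

There is one attempt and no reset: what is moved stays moved. The work goes in short steps, Python scripts to look and compute and a shell command to move; the robot and the scene stay as the last step left them, time stands still between calls to the robot, and variables do not carry over. Pictures are saved under pics/ and viewed, about 8 in all and at most 12, crops included, and the job is handed in when it is done.

```bash
mkdir -p pics; python3 - <<'E'
from bench import robot
import cv2
for n in("top","side"):
    cv2.imwrite(f"pics/{n}0.png",robot.capture(n)[:,:,::-1]); c=robot.calibration(n); print(n,c)
s=robot.read_state(); print(s["ee_pos"],s["ee_rot"],s["time"])
E
```

```text
top {'K': array([[419.67836877,   0.        , 324.08371093],
       [  0.        , 419.67836877, 205.13174361],
       [  0.        ,   0.        ,   1.        ]]), 'extrinsics': array([[ 0.0191339 , -0.99976195,  0.01048536, -0.03805846],
       [ 0.99699394,  0.01986636,  0.07488938, -0.57694206],
       [-0.07507986,  0.00902092,  0.99713672, -1.48151423],
       [ 0.        ,  0.        ,  0.        ,  1.        ]])}
side {'K': array([[463.51166945,   0.        , 316.41421505],
       [  0.        , 463.51166945, 205.33383242],
       [  0.        ,   0.        ,   1.        ]]), 'extrinsics': array([[-0.9978577 , -0.06484854, -0.00864107,  0.54880925],
       [ 0.03392601, -0.62586461,  0.77919351, -0.08840211],
       [-0.0559377 ,  0.77723109,  0.62672387, -1.40832356],
       [ 0.        ,  0.        ,  0.        ,  1.        ]])}
[ 0.19604471 -0.48677365  0.23079049] [[ 9.27615193e-01  3.73537163e-01 -2.05318712e-04]
 [ 3.73537145e-01 -9.27614521e-01  1.14134635e-03]
 [ 2.35878658e-04 -1.13542438e-03 -9.99999328e-01]] 0.1
```

View pics/top0.png

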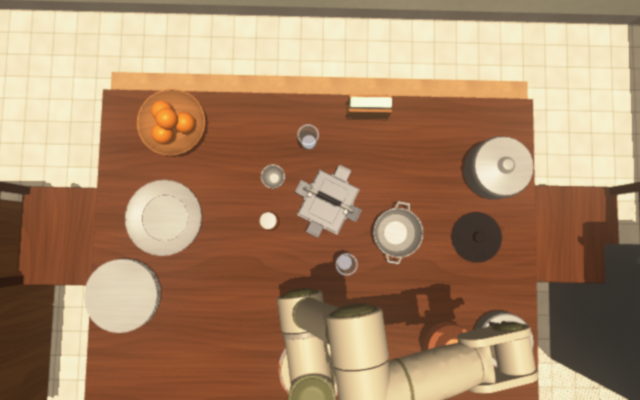

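View pics/side0.png

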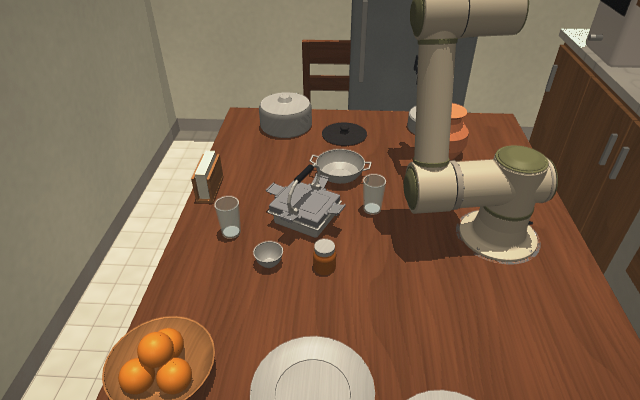

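```bash
cat > h.py <<'E'
import numpy as np, cv2
from bench import robot
def ray(c,u,v,z):
    """world point on plane z seen at pixel u,v"""
    E=c["extrinsics"];R,t=E[:3,:3],E[:3,3]
    d=np.linalg.inv(c["K"])@[u,v,1]; d=R.T@(d*[1,-1,-1]); o=-R.T@t
    return o+d*(z-o[2])/d[2]
def proj(c,P):
    E=c["extrinsics"];p=E[:3,:3]@np.asarray(P,float)+E[:3,3]; q=c["K"]@(p*[1,-1,-1]); return q[:2]/q[2]
E
python3 - <<'E'
from h import *
c=robot.calibration("top")
for n,u,v,z in [("lid c",329,203,.08),("front tip",315,229,.08),("back tip",343,173,.1),("left",302,189,.09),("right",353,214,.08),("jar",268,220,.085),("tumbA",308,131,.115),("tumbB",346,264,.115),("kadai",398,232,.06),("kh1",403,205,.05),("kh2",393,260,.05),("katori",273,176,.048)]:
    print(n,ray(c,u,v,z).round(3))
w=robot.calibration("wrist"); E=w["extrinsics"]; cam=-E[:3,:3].T@E[:3,3]; s=robot.read_state()
print(w["K"], s["ee_rot"].T@(cam-s["ee_pos"]), s["ee_rot"].T@E[:3,:3].T)
im=cv2.imread("pics/top0.png")[145:285,245:425]; cv2.imwrite("pics/top0c.png",cv2.resize(im,None,fx=4.2,fy=4.2,interpolation=cv2.INTER_CUBIC))
E
```

```text
lid c [ 0.581 -0.043  0.08 ]
front tip [0.491 0.003 0.08 ]
back tip [ 0.683 -0.089  0.1  ]
left [0.626 0.051 0.09 ]
right [ 0.545 -0.126  0.08 ]
jar [0.518 0.164 0.085]
tumbA [0.822 0.034 0.115]
tumbB [ 0.376 -0.103  0.115]
kadai [ 0.486 -0.285  0.06 ]
kh1 [ 0.581 -0.304  0.05 ]
kh2 [ 0.388 -0.27   0.05 ]
katori [0.675 0.156 0.048]
[[357.88430947   0.         321.16829129]
 [  0.         357.88430947 195.41161798]
 [  0.           0.           1.        ]] [ 0.06596625 -0.00058655 -0.14251081] [[-1.26597952e-03  9.65680425e-01  2.59730079e-01]
 [ 9.99999192e-01  1.25256239e-03  2.17162035e-04]
 [-1.15619003e-04  2.59730144e-01 -9.65681230e-01]]
```

View pics/top0c.png

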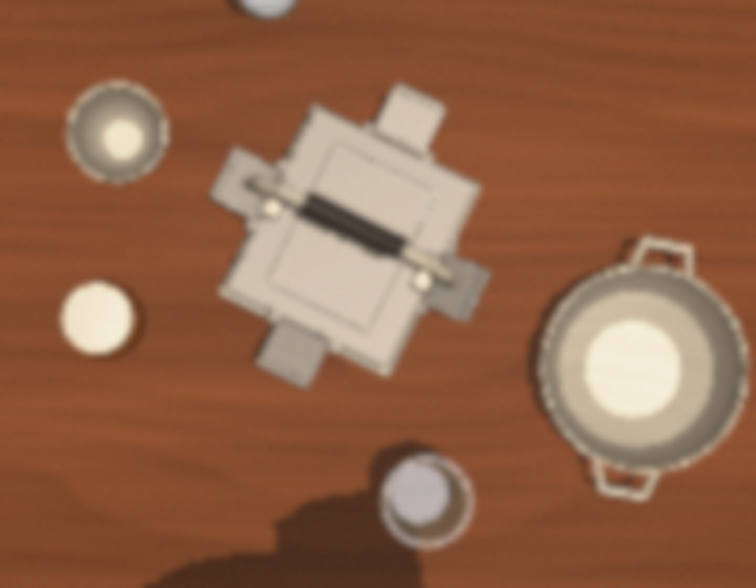

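The top view shows the carrier turned about -26°, with its lid corners in the crop at (313,105), (481,186), (388,376) and (219,293). The back-right side is free. I'll move over it and look with the wrist camera.

```bash
python3 - <<'E'
from h import *
c=robot.calibration("top")
P=np.array([ray(c,245+u/4.2-.4,145+v/4.2-.4,.078)[:2] for u,v in[(313,105),(481,186),(388,376),(219,293)]])
print(P.round(4),P.mean(0)); d=[P[0]-P[3],P[1]-P[2]]; e=[P[0]-P[1],P[3]-P[2]]
for a in d+e: print(np.hypot(*a),np.degrees(np.arctan2(a[1],a[0])))
E
python3 -m creep '[{"delta_pos":[0,0,5.6],"roll":0,"gripper":-1},{"delta_pos":[0,0,5.6],"roll":0,"gripper":-1},{"delta_pos":[0,0,5.6],"roll":0,"gripper":-1},{"delta_pos":[4,4.7,0],"roll":4.2,"gripper":-1},{"delta_pos":[4,4.7,0],"roll":4.2,"gripper":-1},{"delta_pos":[4,4.7,0],"roll":4.2,"gripper":-1},{"delta_pos":[4,4.7,0],"roll":4.2,"gripper":-1},{"delta_pos":[4,4.7,0],"roll":4.2,"gripper":-1},{"delta_pos":[4,4.7,0],"roll":4.2,"gripper":-1},{"delta_pos":[4,4.7,0],"roll":4.2,"gripper":-1},{"delta_pos":[4,4.7,0],"roll":4.2,"gripper":-1},{"delta_pos":[4,4.7,0],"roll":4.2,"gripper":-1},{"delta_pos":[4,4.7,0],"roll":4.2,"gripper":-1},{"delta_pos":[0,0,0],"roll":0,"gripper":-1},{"delta_pos":[0,0,0],"roll":0,"gripper":-1}]'
python3 - <<'E'
from h import *
import pickle
pickle.dump(robot.calibration("wrist"),open("w1.pkl","wb"))
cv2.imwrite("pics/w1.png",robot.capture("wrist")[:,:,::-1])
E
```

```text
[[ 0.6966 -0.0067]
 [ 0.6321 -0.1465]
 [ 0.4745 -0.0724]
 [ 0.5396  0.0672]] [ 0.58571785 -0.03961048]
0.1734760523522649 -25.197266206596947
0.17416427722699288 -25.151642190210925
0.153903881273403 65.23539697913104
0.15403890766564024 64.97904468133804
time: 1.98
ee_pos: [0.5959, -0.0173, 0.399]
ee_rot: [[0.44, 0.898, -0.001], [0.898, -0.44, -0.0], [-0.001, -0.001, -1.0]]
contact_force: [-0.5, 0.2, -0.2]
grip_width: 1.004
```

View pics/w1.png

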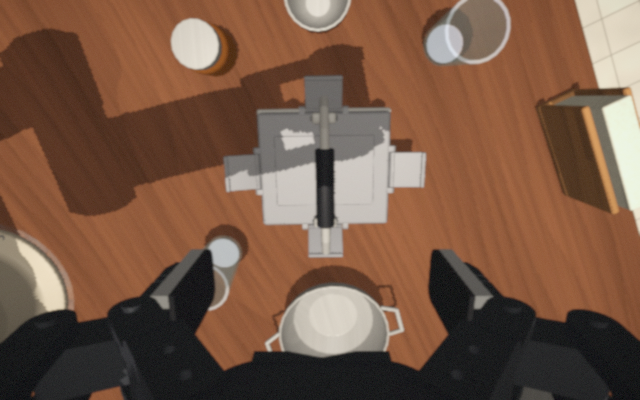

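The wrist view shows the lid corners near (257,111), (390,109), (388,222) and (263,224), the open clips on all four sides, and wide knuckles above the fingers. I'll refine the pose from this and set out the waypoints.

```bash
cat >> h.py <<'E'
C=np.array([.585,-.040]); YAW=np.radians(-25.5)
def cw(xp,yp):
    """carrier-frame point -> world xy"""
    c,s=np.cos(YAW),np.sin(YAW); return C+np.array([c*xp-s*yp,s*xp+c*yp])
E
python3 - <<'E'
from h import *
import pickle
w=pickle.load(open("w1.pkl","rb")); s=robot.read_state(); print(s["joint_pos"].round(2))
g=cv2.imread("pics/w1.png")
P=np.array([ray(w,u,v,.079)[:2] for u,v in[(257,111),(390,109),(388,222),(263,224)]]) # FL BL BR FR
print(P.round(4),P.mean(0))
for a,b in((1,0),(2,3),(0,3),(1,2)):
    d=P[a]-P[b]; print(np.hypot(*d).round(4),np.degrees(np.arctan2(d[1],d[0])).round(1))
for n,(u,v) in {"BL":(1,1),"BR":(1,-1),"FR":(-1,-1),"FL":(-1,1)}.items():
    print(n,proj(w,[*cw(.085*u,.075*v),.08]).round(1))
E
python3 - <<'E'
import cv2
im=cv2.imread("pics/w1.png")[60:270,210:440]; cv2.imwrite("pics/w1c.png",cv2.resize(im,None,fx=2.8,fy=2.8,interpolation=cv2.INTER_CUBIC))
E
```

```text
[-0.23  0.45  0.88 -0.    1.81  0.23]
[[ 0.5458  0.0648]
 [ 0.697  -0.0067]
 [ 0.6351 -0.1435]
 [ 0.4805 -0.0708]] [ 0.58959182 -0.03902919]
0.1672 -25.3
0.1709 -25.2
0.1505 64.3
0.1501 65.7
BL [388.7 111.7]
BR [384.5 224.5]
FR [260.1 225.8]
FL [253.4 113.3]
```

View pics/w1c.png

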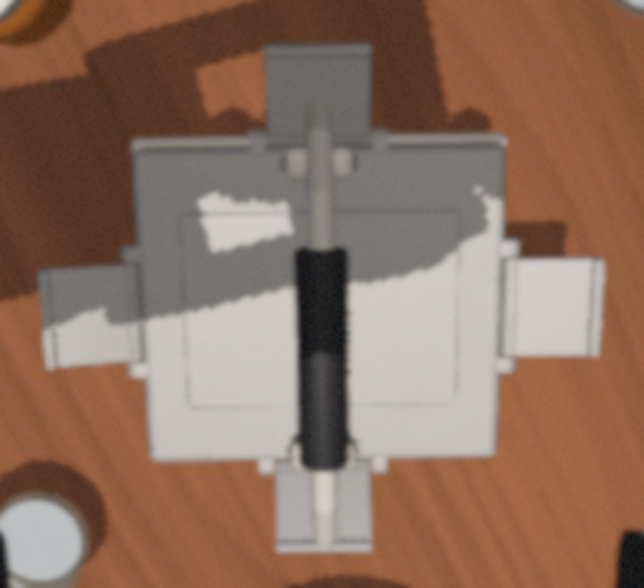

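```bash
sed -i 's/^C=.*/C=np.array([.588,-.0393]); YAW=np.radians(-25.2)/' h.py
python3 -m creep '[{"delta_pos":[-1.4,0.36,0],"roll":10,"gripper":1},{"delta_pos":[-1.4,0.36,0],"roll":10,"gripper":1},{"delta_pos":[-1.4,0.36,0],"roll":10,"gripper":1},{"delta_pos":[-1.4,0.36,0],"roll":10,"gripper":1},{"delta_pos":[-1.4,0.36,0],"roll":10,"gripper":1},{"delta_pos":[-1.4,0.36,0],"roll":10,"gripper":1},{"delta_pos":[-1.4,0.36,0],"roll":10,"gripper":1},{"delta_pos":[-1.4,0.36,0],"roll":10,"gripper":1},{"delta_pos":[-1.1,0.36,0],"roll":10,"gripper":1},{"delta_pos":[0,0,-5],"roll":0,"gripper":1},{"delta_pos":[0,0,-5],"roll":0,"gripper":1},{"delta_pos":[0,0,-5],"roll":0,"gripper":1},{"delta_pos":[0,0,-5],"roll":0,"gripper":1},{"delta_pos":[0,0,-5],"roll":0,"gripper":1},{"delta_pos":[0,0,-1.9],"roll":0,"gripper":1},{"delta_pos":[0,0,0],"roll":0,"gripper":1},{"delta_pos":[0,0,0],"roll":0,"gripper":1}]'
```

```text
time: 4.15
ee_pos: [0.4735, 0.0147, 0.1317]
ee_rot: [[-0.898, 0.44, 0.002], [0.44, 0.898, -0.001], [-0.002, 0.001, -1.0]]
contact_force: [0.3, -0.1, 0.6]
grip_width: 0.001
```

```bash
python3 -m creep '[{"delta_pos":[0,0,-1.2],"roll":0,"gripper":1},{"delta_pos":[0,0,-1.2],"roll":0,"gripper":1},{"delta_pos":[0,0,-1.2],"roll":0,"gripper":1},{"delta_pos":[0,0,-1.2],"roll":0,"gripper":1},{"delta_pos":[0,0,-1.2],"roll":0,"gripper":1},{"delta_pos":[0,0,-1.2],"roll":0,"gripper":1},{"delta_pos":[0,0,-1.2],"roll":0,"gripper":1},{"delta_pos":[0,0,-1.2],"roll":0,"gripper":1},{"delta_pos":[0,0,0],"roll":0,"gripper":1}]'
python3 -m creep '[{"delta_pos":[0.4,-0.19,0],"roll":0,"gripper":1},{"delta_pos":[0.4,-0.19,0],"roll":0,"gripper":1},{"delta_pos":[0.4,-0.19,0],"roll":0,"gripper":1},{"delta_pos":[0,0,0],"roll":0,"gripper":1}]'
python3 -m creep '[{"delta_pos":[0.3,-0.14,0],"roll":0,"gripper":1},{"delta_pos":[0,0,0],"roll":0,"gripper":1}]'
python3 -m creep '[{"delta_pos":[0.2,-0.1,0],"roll":0,"gripper":1},{"delta_pos":[0,0,0],"roll":0,"gripper":1}]'
python3 -m creep '[{"delta_pos":[0.2,-0.1,0],"roll":0,"gripper":1},{"delta_pos":[0,0,0],"roll":0,"gripper":1}]'
```

```text
time: 5.28
ee_pos: [0.4725, 0.0155, 0.0334]
ee_rot: [[-0.898, 0.439, -0.002], [0.439, 0.898, 0.0], [0.002, -0.0, -1.0]]
contact_force: [-0.5, -0.2, 0.0]
grip_width: 0.002
time: 5.78
ee_pos: [0.4837, 0.0103, 0.0335]
ee_rot: [[-0.898, 0.439, -0.004], [0.439, 0.898, 0.002], [0.005, -0.001, -1.0]]
contact_force: [-5.1, 4.1, -4.5]
grip_width: 0.002
time: 6.02
ee_pos: [0.4877, 0.0084, 0.0341]
ee_rot: [[-0.898, 0.439, -0.001], [0.439, 0.898, 0.0], [0.001, -0.0, -1.0]]
contact_force: [-2.7, 1.1, -2.0]
grip_width: 0.001
time: 6.28
ee_pos: [0.491, 0.0069, 0.0348]
ee_rot: [[-0.898, 0.44, 0.002], [0.44, 0.898, -0.001], [-0.002, 0.0, -1.0]]
contact_force: [0.4, -0.2, -0.2]
grip_width: -0.001
time: 6.52
ee_pos: [0.492, 0.0064, 0.0344]
ee_rot: [[-0.898, 0.439, -0.0], [0.439, 0.898, 0.0], [0.0, 0.0, -1.0]]
contact_force: [-2.6, 1.9, 1.9]
grip_width: 0.001
```

```bash
python3 -m creep '[{"delta_pos":[-1.8,0.85,0],"roll":0,"gripper":1},{"delta_pos":[-1.8,0.85,0],"roll":0,"gripper":1},{"delta_pos":[0,0,5],"roll":0,"gripper":1},{"delta_pos":[0,0,5],"roll":0,"gripper":1},{"delta_pos":[0,0,5],"roll":0,"gripper":1},{"delta_pos":[0,0,5],"roll":0,"gripper":1},{"delta_pos":[4.1,-1.95,0.2],"roll":0,"gripper":1},{"delta_pos":[4.1,-1.95,0],"roll":0,"gripper":1},{"delta_pos":[4.1,-1.95,0],"roll":0,"gripper":1},{"delta_pos":[4.1,-1.95,0],"roll":0,"gripper":1},{"delta_pos":[4.1,-1.95,0],"roll":0,"gripper":1},{"delta_pos":[4.2,-1.95,0],"roll":0,"gripper":1},{"delta_pos":[0,0,0],"roll":0,"gripper":1},{"delta_pos":[0,0,-5],"roll":0,"gripper":1},{"delta_pos":[0,0,-5],"roll":0,"gripper":1},{"delta_pos":[0,0,0],"roll":0,"gripper":1}]'
```

```text
time: 8.52
ee_pos: [0.7011, -0.093, 0.1332]
ee_rot: [[-0.898, 0.439, -0.007], [0.439, 0.898, 0.002], [0.007, -0.001, -1.0]]
contact_force: [0.8, -0.2, 1.5]
grip_width: 0.003
```

```bash
python3 -m creep '[{"delta_pos":[0.2,-0.1,-1.2],"roll":0,"gripper":1},{"delta_pos":[0,0,-1.2],"roll":0,"gripper":1},{"delta_pos":[0,0,-1.2],"roll":0,"gripper":1},{"delta_pos":[0,0,-1.2],"roll":0,"gripper":1},{"delta_pos":[0,0,-1.2],"roll":0,"gripper":1},{"delta_pos":[0,0,-1.2],"roll":0,"gripper":1},{"delta_pos":[0,0,-1.2],"roll":0,"gripper":1},{"delta_pos":[0,0,-1.2],"roll":0,"gripper":1},{"delta_pos":[0,0,0],"roll":0,"gripper":1}]'
python3 -m creep '[{"delta_pos":[-0.4,0.19,0],"roll":0,"gripper":1},{"delta_pos":[-0.4,0.19,0],"roll":0,"gripper":1},{"delta_pos":[-0.4,0.19,0],"roll":0,"gripper":1},{"delta_pos":[0,0,0],"roll":0,"gripper":1}]'
python3 -m creep '[{"delta_pos":[-0.3,0.14,0],"roll":0,"gripper":1},{"delta_pos":[0,0,0],"roll":0,"gripper":1}]'
python3 -m creep '[{"delta_pos":[-0.2,0.1,0],"roll":0,"gripper":1},{"delta_pos":[0,0,0],"roll":0,"gripper":1}]'
python3 -m creep '[{"delta_pos":[-0.2,0.1,0],"roll":0,"gripper":1},{"delta_pos":[0,0,0],"roll":0,"gripper":1}]'
```

```text
time: 9.65
ee_pos: [0.7046, -0.0946, 0.0389]
ee_rot: [[-0.898, 0.439, -0.002], [0.439, 0.898, 0.001], [0.002, -0.0, -1.0]]
contact_force: [-0.2, -0.2, 0.7]
grip_width: 0.0
time: 10.15
ee_pos: [0.6932, -0.089, 0.041]
ee_rot: [[-0.898, 0.439, 0.001], [0.439, 0.898, -0.0], [-0.001, 0.0, -1.0]]
contact_force: [1.6, 0.4, 1.8]
grip_width: 0.0
time: 10.4
ee_pos: [0.6903, -0.0877, 0.0407]
ee_rot: [[-0.898, 0.439, 0.001], [0.439, 0.898, -0.0], [-0.001, 0.0, -1.0]]
contact_force: [2.8, -1.3, 1.3]
grip_width: 0.0
time: 10.65
ee_pos: [0.6881, -0.0867, 0.0405]
ee_rot: [[-0.898, 0.439, 0.0], [0.439, 0.898, -0.0], [-0.0, -0.0, -1.0]]
contact_force: [2.4, -1.4, 3.2]
grip_width: 0.001
time: 10.9
ee_pos: [0.6852, -0.0851, 0.0396]
ee_rot: [[-0.898, 0.439, -0.002], [0.439, 0.898, 0.001], [0.003, -0.0, -1.0]]
contact_force: [0.0, 0.2, 0.7]
grip_width: 0.0
```

```bash
python3 -m creep '[{"delta_pos":[-0.2,0.1,0],"roll":0,"gripper":1},{"delta_pos":[0,0,0],"roll":0,"gripper":1}]'
python3 -m creep '[{"delta_pos":[1.6,-0.75,0],"roll":0,"gripper":1},{"delta_pos":[1.6,-0.75,0],"roll":0,"gripper":1},{"delta_pos":[0,0,5],"roll":0,"gripper":1},{"delta_pos":[0,0,5],"roll":0,"gripper":1},{"delta_pos":[0,0,5],"roll":0,"gripper":1},{"delta_pos":[0,0,5],"roll":0,"gripper":1},{"delta_pos":[-0.14,1.5,1],"roll":-10,"gripper":0},{"delta_pos":[-0.14,1.5,0],"roll":-10,"gripper":-1},{"delta_pos":[-0.14,1.5,0],"roll":-10,"gripper":-1},{"delta_pos":[-0.14,1.5,0],"roll":-10,"gripper":-1},{"delta_pos":[-0.14,1.5,0],"roll":-10,"gripper":-1},{"delta_pos":[-0.14,1.5,0],"roll":-10,"gripper":-1},{"delta_pos":[-0.14,1.5,0],"roll":-10,"gripper":-1},{"delta_pos":[-0.14,1.5,0],"roll":-10,"gripper":-1},{"delta_pos":[-0.14,1.6,0],"roll":-9,"gripper":-1},{"delta_pos":[0,0,0],"roll":0,"gripper":-1},{"delta_pos":[0,0,0],"roll":0,"gripper":-1}]'
python3 - <<'E'
from h import *
im=robot.capture("wrist")[:,:,::-1]; cv2.imwrite("pics/w2.png",im)
E
```

```text
time: 11.15
ee_pos: [0.6837, -0.0843, 0.0401]
ee_rot: [[-0.898, 0.439, -0.001], [0.439, 0.898, 0.0], [0.001, -0.0, -1.0]]
contact_force: [0.1, -0.2, -0.3]
grip_width: -0.0
time: 13.28
ee_pos: [0.7035, 0.0358, 0.2502]
ee_rot: [[0.421, 0.907, -0.0], [0.907, -0.421, -0.0], [-0.0, -0.0, -1.0]]
contact_force: [0.3, 0.0, -0.2]
grip_width: 1.001
```

View pics/w2.png

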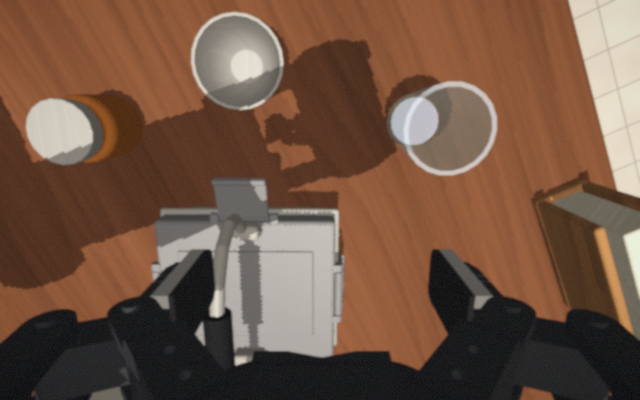

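```bash
python3 - <<'E'
from h import *
w=robot.calibration("wrist")
P=[ray(w,337,210,.079)[:2],ray(w,161,212,.079)[:2]]; print(P,cw(.085,.075),cw(-.085,.075))
d=P[0]-P[1]; print(np.hypot(*d),np.degrees(np.arctan2(d[1],d[0])))
E
python3 -m creep '[{"delta_pos":[-0.35,0.15,-4],"roll":0.7,"gripper":-1},{"delta_pos":[0,0,-4],"roll":0,"gripper":-1},{"delta_pos":[0,0,-4],"roll":0,"gripper":-1},{"delta_pos":[0,0,-2],"roll":0,"gripper":-1},{"delta_pos":[0,0,-1],"roll":0,"gripper":-1},{"delta_pos":[0,0,-1],"roll":0,"gripper":-1},{"delta_pos":[0,0,-1],"roll":0,"gripper":-1},{"delta_pos":[0,0,-1],"roll":0,"gripper":-1},{"delta_pos":[0,0,0],"roll":0,"gripper":-1}]'
```

```text
[array([7.02869693e-01, 5.94068077e-04]), array([0.55549323, 0.067296  ])] [ 0.69684375 -0.00762921] [0.54302315 0.06475327]
0.1617682560647047 -24.35129462627113
time: 14.45
ee_pos: [0.6996, 0.0379, 0.0695]
ee_rot: [[0.413, 0.911, -0.001], [0.911, -0.413, 0.0], [-0.0, -0.001, -1.0]]
contact_force: [0.1, 0.2, -1.0]
grip_width: 1.001
```

```bash
python3 -m creep '[{"delta_pos":[0,0,-1],"roll":0,"gripper":-1},{"delta_pos":[0,0,-1],"roll":0,"gripper":-1},{"delta_pos":[0,0,0],"roll":0,"gripper":-1}]'
python3 -m creep '[{"delta_pos":[0,0,-1],"roll":0,"gripper":-1},{"delta_pos":[0,0,-1],"roll":0,"gripper":-1},{"delta_pos":[0,0,0],"roll":0,"gripper":-1}]'
python3 -m creep '[{"delta_pos":[0,0,-0.9],"roll":0,"gripper":-1},{"delta_pos":[0,0,0],"roll":0,"gripper":-1}]'
python3 - <<'E'
from h import *
im=robot.capture("wrist")[:,:,::-1]; s=robot.capture("side")[:,:,::-1]
a=cv2.resize(s[130:280,200:400],(800,600),interpolation=cv2.INTER_CUBIC); cv2.imwrite("pics/s3.png",a); cv2.imwrite("pics/w3.png",im)
E
```

```text
time: 14.82
ee_pos: [0.6994, 0.0379, 0.049]
ee_rot: [[0.413, 0.911, -0.002], [0.911, -0.413, 0.0], [-0.001, -0.002, -1.0]]
contact_force: [-0.1, -0.3, -0.2]
grip_width: 1.002
time: 15.2
ee_pos: [0.6994, 0.038, 0.029]
ee_rot: [[0.413, 0.911, -0.002], [0.911, -0.413, 0.0], [-0.001, -0.002, -1.0]]
contact_force: [0.3, -0.1, 0.9]
grip_width: 0.998
time: 15.45
ee_pos: [0.6996, 0.0379, 0.0204]
ee_rot: [[0.413, 0.911, -0.001], [0.911, -0.413, 0.0], [-0.0, -0.001, -1.0]]
contact_force: [-0.7, 0.7, -0.8]
grip_width: 0.997
```

View pics/s3.png

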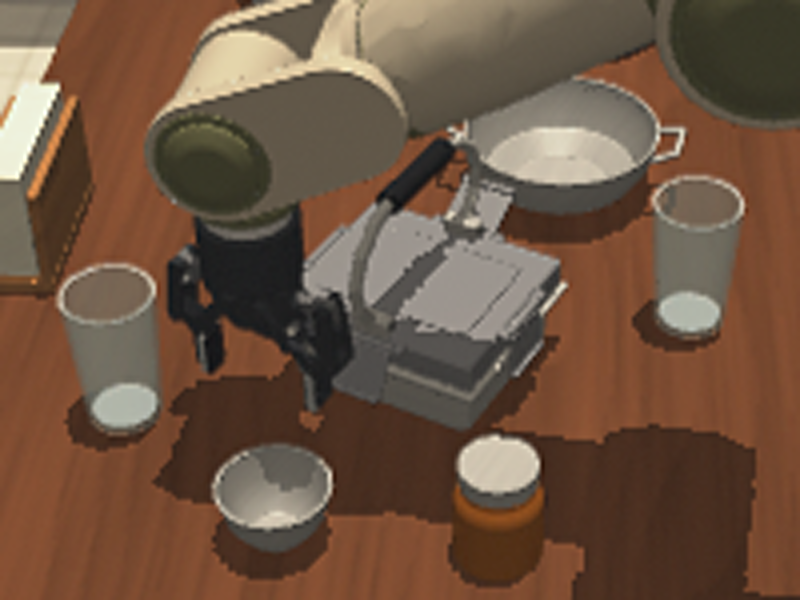

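View pics/w3.png

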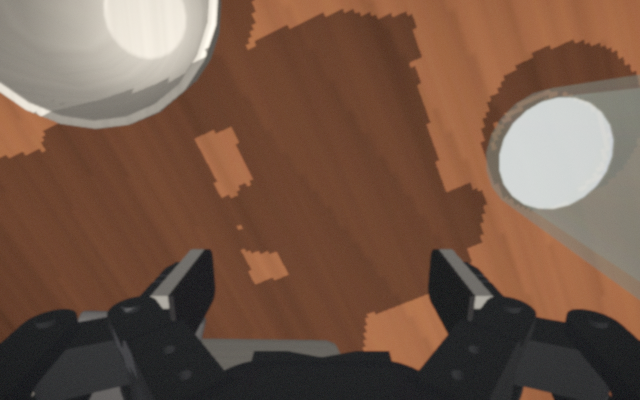

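Eight pictures viewed so far. The side crop shows the finger just outside the left clip, which has already swung down to about (365,365), with the tumbler and katori clear. I'll press inwards in small steps and watch the force.

```bash
python3 -m creep '[{"delta_pos":[-0.17,-0.36,0],"roll":0,"gripper":-1},{"delta_pos":[-0.17,-0.36,0],"roll":0,"gripper":-1},{"delta_pos":[0,0,0],"roll":0,"gripper":-1}]'
python3 -m creep '[{"delta_pos":[-0.17,-0.36,0],"roll":0,"gripper":-1},{"delta_pos":[0,0,0],"roll":0,"gripper":-1}]'
python3 -m creep '[{"delta_pos":[-0.13,-0.27,0],"roll":0,"gripper":-1},{"delta_pos":[0,0,0],"roll":0,"gripper":-1}]'
python3 -m creep '[{"delta_pos":[-0.09,-0.18,0],"roll":0,"gripper":-1},{"delta_pos":[0,0,0],"roll":0,"gripper":-1}]'
```

```text
time: 15.92
ee_pos: [0.6965, 0.0302, 0.0214]
ee_rot: [[0.413, 0.911, -0.0], [0.911, -0.413, -0.0], [-0.0, -0.0, -1.0]]
contact_force: [0.5, -0.1, -0.5]
grip_width: 1.003
time: 16.18
ee_pos: [0.6953, 0.0279, 0.0211]
ee_rot: [[0.413, 0.911, 0.002], [0.911, -0.413, 0.002], [0.002, 0.001, -1.0]]
contact_force: [5.8, 5.9, -2.4]
grip_width: 1.0
time: 16.42
ee_pos: [0.6945, 0.026, 0.0221]
ee_rot: [[0.413, 0.911, 0.003], [0.911, -0.413, 0.002], [0.003, 0.002, -1.0]]
contact_force: [6.9, 9.7, 0.8]
grip_width: 1.002
time: 16.68
ee_pos: [0.6942, 0.0251, 0.0228]
ee_rot: [[0.413, 0.911, 0.005], [0.911, -0.413, 0.003], [0.005, 0.003, -1.0]]
contact_force: [9.1, 14.1, 3.7]
grip_width: 0.998
```

```bash
python3 - <<'E'
from h import *
s=robot.capture("side")[:,:,::-1]
a=cv2.resize(s[170:240,235:345],None,fx=7,fy=7,interpolation=cv2.INTER_CUBIC); cv2.imwrite("pics/s4.png",a)
c=robot.calibration("side")
for n,p in {"cliptipL shut":(0.023,.0835,.034),"R":(-.023,.0835,.034),"hinge":(0,.0835,.076),"rod95":(0,.095,.11),"FLcorner":(-.085,.075,.08),"FRc":(-.085,-.075,.08),"front clip end":(-.0935,.023,.034),"front hinge end":(-.0935,.023,.076)}.items():
    q=proj(c,[*cw(*p[:2]),p[2]]); print(n,((q-[235,170])*7).round())
E
```

```text
cliptipL shut [347. 378.]
R [439. 412.]
hinge [389. 320.]
rod95 [370. 273.]
FLcorner [575. 364.]
FRc [738. 169.]
front clip end [651. 381.]
front hinge end [652. 307.]
```

View pics/s4.png

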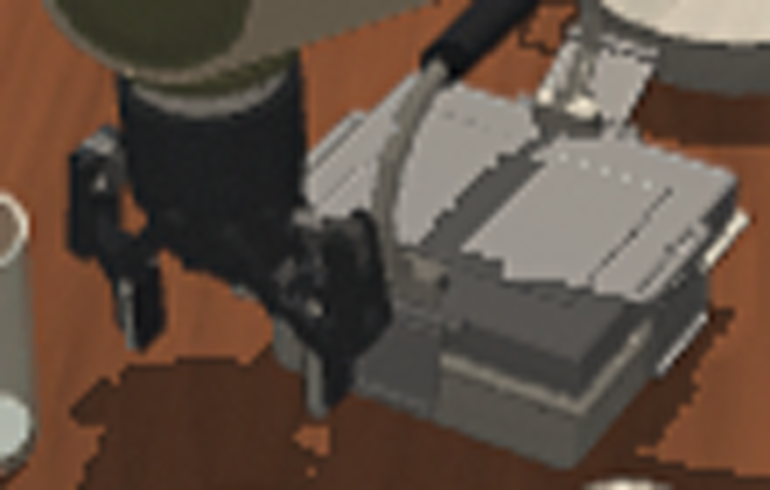

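Nine viewed. The left clip's lower edge is at (437,412), where a shut clip should project, (439,412), and the carrier hasn't shifted. The force is stiff, though, so I'll back off and see whether the clip stays.

```bash
python3 -m creep '[{"delta_pos":[0.5,1.1,0],"roll":0,"gripper":-1},{"delta_pos":[0.5,1.1,0],"roll":0,"gripper":-1},{"delta_pos":[0.5,1.1,0],"roll":0,"gripper":-1},{"delta_pos":[0,0,0],"roll":0,"gripper":-1}]'
python3 - <<'E'
from h import *
s=robot.capture("side")[:,:,::-1]; old=cv2.imread("pics/s4.png")
a=cv2.resize(s[170:240,235:345],None,fx=7,fy=7,interpolation=cv2.INTER_CUBIC); cv2.imwrite("pics/s5.png",np.hstack([old,a])[130:450][:, [*range(220,620),*range(990,1390)]])
E
```

```text
time: 17.23
ee_pos: [0.7077, 0.0565, 0.021]
ee_rot: [[0.412, 0.911, -0.0], [0.911, -0.412, -0.0], [-0.0, -0.0, -1.0]]
contact_force: [0.4, 0.4, 0.3]
grip_width: 0.998
```

View pics/s5.png

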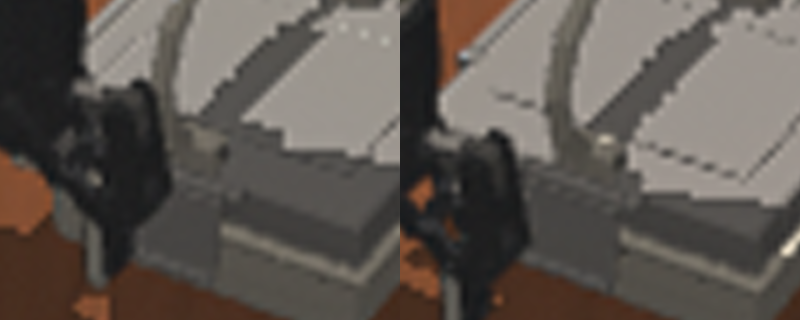

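```bash
python3 - <<'E'
from h import *
c=robot.calibration("side")
for x in (-.023,):
  for th in (1.5,1.75,1.94,2.09):
    a=th-np.pi/6  # below level
    y=.0785+.042*np.cos(a)+.005*np.sin(a); z=.076-.042*np.sin(a)+.005*np.cos(a)
    print(th,((proj(c,[*cw(x,y),z])-[235,170])*7-[220,130]).round(1))
E
python3 -m creep '[{"delta_pos":[-0.6,-1.27,0],"roll":0,"gripper":-1},{"delta_pos":[-0.6,-1.27,0],"roll":0,"gripper":-1},{"delta_pos":[0,0,0],"roll":0,"gripper":-1}]'
python3 -m creep '[{"delta_pos":[-0.09,-0.18,0],"roll":0,"gripper":-1},{"delta_pos":[0,0,0],"roll":0,"gripper":-1}]'
python3 -m creep '[{"delta_pos":[-0.09,-0.18,0],"roll":0,"gripper":-1},{"delta_pos":[0,0,0],"roll":0,"gripper":-1}]'
```

```text
1.5 [190.5 295.8]
1.75 [201.8 293.9]
1.94 [211.1 288.6]
2.09 [218.7 282.2]
time: 17.65
ee_pos: [0.6954, 0.0286, 0.0217]
ee_rot: [[0.414, 0.91, 0.0], [0.91, -0.414, -0.0], [0.0, 0.0, -1.0]]
contact_force: [-0.2, 0.6, 0.8]
grip_width: 1.0
time: 17.9
ee_pos: [0.6949, 0.0284, 0.0214]
ee_rot: [[0.412, 0.911, 0.0], [0.911, -0.412, -0.0], [0.0, 0.0, -1.0]]
contact_force: [1.0, 0.5, 1.0]
grip_width: 1.002
time: 18.15
ee_pos: [0.6948, 0.0276, 0.0217]
ee_rot: [[0.413, 0.911, 0.003], [0.911, -0.413, 0.001], [0.002, 0.002, -1.0]]
contact_force: [7.2, 6.1, -0.6]
grip_width: 1.003
```

```bash
python3 -m creep '[{"delta_pos":[0.6,1.35,0],"roll":0,"gripper":-1},{"delta_pos":[0.7,1.35,0],"roll":0,"gripper":-1},{"delta_pos":[0,0,5.5],"roll":0,"gripper":-1},{"delta_pos":[0,0,5.5],"roll":0,"gripper":-1},{"delta_pos":[0,0,5.5],"roll":0,"gripper":-1},{"delta_pos":[0,0,5.5],"roll":0,"gripper":-1},{"delta_pos":[-1.8,-3.8,0],"roll":0,"gripper":-1},{"delta_pos":[-1.8,-3.8,0],"roll":0,"gripper":-1},{"delta_pos":[-1.8,-3.8,0],"roll":0,"gripper":-1},{"delta_pos":[-1.8,-3.8,0],"roll":0,"gripper":-1},{"delta_pos":[-1.8,-3.8,0],"roll":0,"gripper":-1},{"delta_pos":[-1.8,-3.8,0],"roll":0,"gripper":-1},{"delta_pos":[0,0,-5.5],"roll":0,"gripper":-1},{"delta_pos":[0,0,-5.5],"roll":0,"gripper":-1},{"delta_pos":[0,0,0],"roll":0,"gripper":-1}]'
```

```text
time: 20.02
ee_pos: [0.5975, -0.1731, 0.1279]
ee_rot: [[0.412, 0.911, -0.007], [0.911, -0.412, 0.004], [0.0, -0.008, -1.0]]
contact_force: [-0.3, -0.1, 0.8]
grip_width: 1.0
```

```bash
python3 -m creep '[{"delta_pos":[0.2,-0.1,-2],"roll":0,"gripper":-1},{"delta_pos":[0,0,-1.5],"roll":0,"gripper":-1},{"delta_pos":[0,0,-1.2],"roll":0,"gripper":-1},{"delta_pos":[0,0,-1.2],"roll":0,"gripper":-1},{"delta_pos":[0,0,0],"roll":0,"gripper":-1}]'
python3 -m creep '[{"delta_pos":[0,0,-1.2],"roll":0,"gripper":-1},{"delta_pos":[0,0,-1.2],"roll":0,"gripper":-1},{"delta_pos":[0,0,-1.2],"roll":0,"gripper":-1},{"delta_pos":[0,0,-1.2],"roll":0,"gripper":-1},{"delta_pos":[0,0,0],"roll":0,"gripper":-1}]'
python3 -m creep '[{"delta_pos":[0.17,0.36,0],"roll":0,"gripper":-1},{"delta_pos":[0.17,0.36,0],"roll":0,"gripper":-1},{"delta_pos":[0,0,0],"roll":0,"gripper":-1}]'
python3 -m creep '[{"delta_pos":[0.13,0.27,0],"roll":0,"gripper":-1},{"delta_pos":[0,0,0],"roll":0,"gripper":-1}]'
python3 -m creep '[{"delta_pos":[0.09,0.18,0],"roll":0,"gripper":-1},{"delta_pos":[0,0,0],"roll":0,"gripper":-1}]'
```

```text
time: 20.65
ee_pos: [0.6006, -0.1752, 0.0716]
ee_rot: [[0.413, 0.911, -0.001], [0.911, -0.413, 0.001], [0.0, -0.001, -1.0]]
contact_force: [-0.1, 0.1, 0.0]
grip_width: 1.003
time: 21.28
ee_pos: [0.6003, -0.1752, 0.023]
ee_rot: [[0.413, 0.911, -0.002], [0.911, -0.413, 0.001], [0.0, -0.002, -1.0]]
contact_force: [-0.9, 0.1, 0.1]
grip_width: 0.998
time: 21.65
ee_pos: [0.6046, -0.168, 0.0247]
ee_rot: [[0.412, 0.911, 0.001], [0.911, -0.412, -0.0], [-0.0, 0.001, -1.0]]
contact_force: [0.9, 0.4, -0.5]
grip_width: 0.995
time: 21.9
ee_pos: [0.6054, -0.1663, 0.0243]
ee_rot: [[0.412, 0.911, -0.0], [0.911, -0.412, -0.002], [-0.002, 0.0, -1.0]]
contact_force: [-1.7, -5.6, -0.8]
grip_width: 0.999
time: 22.15
ee_pos: [0.6059, -0.1656, 0.0246]
ee_rot: [[0.412, 0.911, -0.001], [0.911, -0.412, -0.003], [-0.003, 0.0, -1.0]]
contact_force: [-6.5, -11.5, 0.5]
grip_width: 1.0
```

The stiff contact at |y'|≈107 mm on both sides fits a knuckle touching the shoulder. For the right clip I'll yaw the hand about 22°. The finger then leads with its inner corner and the knuckle trails about 9 mm outboard of the shoulder.

```bash
python3 -m creep '[{"delta_pos":[-0.85,-1.8,0],"roll":0,"gripper":-1},{"delta_pos":[0,0,-0.2],"roll":7.4,"gripper":-1},{"delta_pos":[0,0,0],"roll":7.4,"gripper":-1},{"delta_pos":[0,0,0],"roll":7.4,"gripper":-1},{"delta_pos":[0.1,1,0],"roll":0,"gripper":-1},{"delta_pos":[0.1,1,0],"roll":0,"gripper":-1},{"delta_pos":[0,0,0],"roll":0,"gripper":-1}]'
python3 -m creep '[{"delta_pos":[0.17,0.36,0],"roll":0,"gripper":-1},{"delta_pos":[0.17,0.36,0],"roll":0,"gripper":-1},{"delta_pos":[0,0,0],"roll":0,"gripper":-1}]'
python3 -m creep '[{"delta_pos":[0.13,0.27,0],"roll":0,"gripper":-1},{"delta_pos":[0,0,0],"roll":0,"gripper":-1}]'
```

```text
time: 23.02
ee_pos: [0.6, -0.1607, 0.0223]
ee_rot: [[0.038, 0.999, -0.0], [0.999, -0.038, 0.0], [0.0, -0.0, -1.0]]
contact_force: [-0.4, -0.5, -0.1]
grip_width: 0.998
time: 23.4
ee_pos: [0.6035, -0.1543, 0.0223]
ee_rot: [[0.038, 0.999, 0.0], [0.999, -0.038, 0.0], [0.0, 0.0, -1.0]]
contact_force: [-0.1, -0.6, 0.3]
grip_width: 1.001
time: 23.65
ee_pos: [0.6047, -0.1517, 0.0223]
ee_rot: [[0.038, 0.999, -0.0], [0.999, -0.038, 0.0], [0.0, -0.0, -1.0]]
contact_force: [0.3, 0.3, 0.3]
grip_width: 1.001
```

```bash
python3 -m creep '[{"delta_pos":[0.13,0.27,0],"roll":0,"gripper":-1},{"delta_pos":[0,0,0],"roll":0,"gripper":-1}]'
python3 -m creep '[{"delta_pos":[0.13,0.27,0],"roll":0,"gripper":-1},{"delta_pos":[0,0,0],"roll":0,"gripper":-1}]'
python3 -m creep '[{"delta_pos":[0.09,0.18,0],"roll":0,"gripper":-1},{"delta_pos":[0,0,0],"roll":0,"gripper":-1}]'
python3 -m creep '[{"delta_pos":[0.09,0.18,0],"roll":0,"gripper":-1},{"delta_pos":[0,0,0],"roll":0,"gripper":-1}]'
```

```text
time: 23.9
ee_pos: [0.6061, -0.1489, 0.0223]
ee_rot: [[0.038, 0.999, 0.0], [0.999, -0.038, 0.0], [0.0, 0.0, -1.0]]
contact_force: [-0.7, -0.0, 0.5]
grip_width: 0.998
time: 24.15
ee_pos: [0.6072, -0.1467, 0.0221]
ee_rot: [[0.038, 0.999, -0.0], [0.999, -0.038, -0.001], [-0.001, -0.0, -1.0]]
contact_force: [-1.0, -2.7, -2.3]
grip_width: 0.996
time: 24.4
ee_pos: [0.6079, -0.1451, 0.022]
ee_rot: [[0.038, 0.999, -0.001], [0.999, -0.038, -0.001], [-0.001, -0.001, -1.0]]
contact_force: [-2.8, -5.5, -2.9]
grip_width: 0.999
time: 24.65
ee_pos: [0.6091, -0.1431, 0.0223]
ee_rot: [[0.038, 0.999, -0.0], [0.999, -0.038, -0.0], [-0.0, 0.0, -1.0]]
contact_force: [-1.0, -4.1, -1.2]
grip_width: 1.001
```

```bash
python3 -m creep '[{"delta_pos":[0.09,0.18,0],"roll":0,"gripper":-1},{"delta_pos":[0,0,0],"roll":0,"gripper":-1}]'
python3 -m creep '[{"delta_pos":[0.09,0.18,0],"roll":0,"gripper":-1},{"delta_pos":[0,0,0],"roll":0,"gripper":-1}]'
python3 -m creep '[{"delta_pos":[0.09,0.18,0],"roll":0,"gripper":-1},{"delta_pos":[0,0,0],"roll":0,"gripper":-1}]'
```

```text
time: 24.9
ee_pos: [0.6101, -0.1424, 0.0228]
ee_rot: [[0.037, 0.999, 0.0], [0.999, -0.037, -0.002], [-0.002, 0.001, -1.0]]
contact_force: [-1.8, -10.5, 1.8]
grip_width: 1.001
time: 25.15
ee_pos: [0.6114, -0.1405, 0.0229]
ee_rot: [[0.038, 0.999, 0.002], [0.999, -0.038, -0.002], [-0.002, 0.002, -1.0]]
contact_force: [-0.5, -10.1, -0.4]
grip_width: 0.997
time: 25.4
ee_pos: [0.6123, -0.139, 0.023]
ee_rot: [[0.037, 0.999, 0.002], [0.999, -0.037, -0.002], [-0.002, 0.002, -1.0]]
contact_force: [-1.8, -11.6, 0.5]
grip_width: 1.001
```

```bash
python3 -m creep '[{"delta_pos":[-0.85,-1.8,0],"roll":0,"gripper":-1},{"delta_pos":[-0.85,-1.8,0],"roll":0,"gripper":-1},{"delta_pos":[0,0,5.5],"roll":0,"gripper":-1},{"delta_pos":[0,0,5.5],"roll":0,"gripper":-1},{"delta_pos":[0,0,5.5],"roll":0,"gripper":-1},{"delta_pos":[0,0,5.5],"roll":0,"gripper":-1},{"delta_pos":[0,3.2,4],"roll":-7.4,"gripper":-1},{"delta_pos":[0,3.2,4],"roll":-7.4,"gripper":-1},{"delta_pos":[0,3.2,4],"roll":-7.4,"gripper":-1},{"delta_pos":[0,3.2,3],"roll":0,"gripper":-1},{"delta_pos":[0,3.2,0],"roll":0,"gripper":-1},{"delta_pos":[0,0,0],"roll":0,"gripper":-1},{"delta_pos":[0,0,0],"roll":0,"gripper":-1}]'
python3 - <<'E'
from h import *
import pickle
w=robot.calibration("wrist"); pickle.dump(w,open("w6.pkl","wb"))
im=robot.capture("wrist")[:,:,::-1]; cv2.imwrite("pics/w6.png",im)
cv2.imwrite("pics/w6c.png",cv2.resize(im[60:270,200:440],None,fx=2.8,fy=2.8,interpolation=cv2.INTER_CUBIC))
for n,p in {"FL":(-.085,.075,.08),"BL":(.085,.075,.08),"BR":(.085,-.075,.08),"FR":(-.085,-.075,.08),"Lshut":(0,.0865,.036),"L1.75":(0,.1,.037),"Rshut":(0,-.0865,.036),"R1.75":(0,-.1,.037)}.items():
    print(n,((proj(w,[*cw(*p[:2]),p[2]])-[200,60])*2.8).round())
E
```

```text
time: 27.02
ee_pos: [0.5946, -0.0144, 0.3919]
ee_rot: [[0.413, 0.911, -0.001], [0.911, -0.413, 0.0], [-0.0, -0.001, -1.0]]
contact_force: [-0.5, -0.2, -0.0]
grip_width: 1.002
FL [160. 146.]
BL [544. 151.]
BR [524. 470.]
FR [170. 466.]
Lshut [351. 120.]
L1.75 [352.  91.]
Rshut [346. 460.]
R1.75 [346. 484.]
```

View pics/w6c.png

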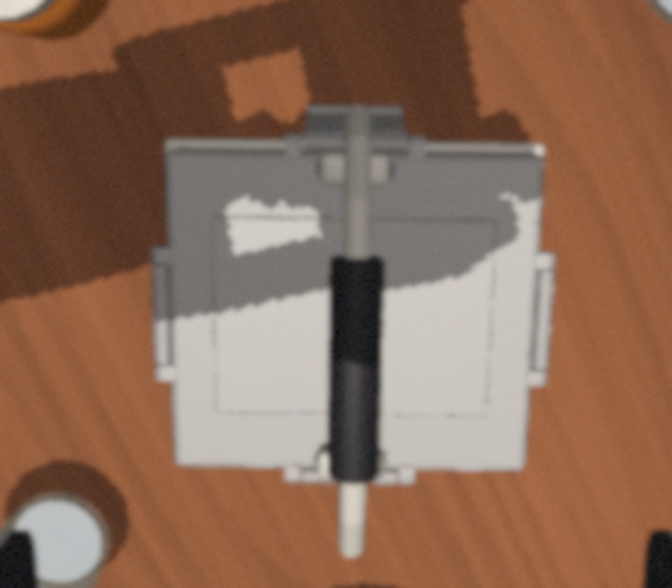

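Eleven viewed. The front, back and right clips are flush with the lid edge. The left clip's edge is at row 107, where about 115 would be shut, so it still sticks out. I'll redo it with the yawed hand.

```bash
python3 -m creep '[{"delta_pos":[3.4,2.1,0],"roll":-7.7,"gripper":-1},{"delta_pos":[3.4,2.1,0],"roll":-7.7,"gripper":-1},{"delta_pos":[3.5,2,0],"roll":-7.6,"gripper":-1},{"delta_pos":[0,0,-5.2],"roll":0,"gripper":-1},{"delta_pos":[0,0,-5.2],"roll":0,"gripper":-1},{"delta_pos":[0,0,-5.2],"roll":0,"gripper":-1},{"delta_pos":[0,0,-5.2],"roll":0,"gripper":-1},{"delta_pos":[0,0,-5.2],"roll":0,"gripper":-1},{"delta_pos":[0,0,0],"roll":0,"gripper":-1}]'
python3 -m creep '[{"delta_pos":[0,0,-1.8],"roll":0,"gripper":-1},{"delta_pos":[0,0,-1.8],"roll":0,"gripper":-1},{"delta_pos":[0,0,-1.8],"roll":0,"gripper":-1},{"delta_pos":[0,0,-1.8],"roll":0,"gripper":-1},{"delta_pos":[0,0,-1.8],"roll":0,"gripper":-1},{"delta_pos":[0,0,-1.8],"roll":0,"gripper":-1},{"delta_pos":[0,0,0],"roll":0,"gripper":-1}]'
```

```text
time: 28.2
ee_pos: [0.6948, 0.0466, 0.1283]
ee_rot: [[0.733, 0.68, -0.009], [0.68, -0.733, 0.001], [-0.006, -0.007, -1.0]]
contact_force: [-0.3, 0.2, 0.1]
grip_width: 1.0
time: 29.08
ee_pos: [0.6958, 0.0478, 0.0225]
ee_rot: [[0.732, 0.681, -0.003], [0.681, -0.732, 0.0], [-0.002, -0.002, -1.0]]
contact_force: [0.3, -0.2, 0.2]
grip_width: 1.002
```

```bash
python3 -m creep '[{"delta_pos":[-0.43,-0.9,0],"roll":0,"gripper":-1},{"delta_pos":[-0.43,-0.9,0],"roll":0,"gripper":-1},{"delta_pos":[-0.17,-0.36,0],"roll":0,"gripper":-1},{"delta_pos":[-0.17,-0.36,0],"roll":0,"gripper":-1},{"delta_pos":[0,0,0],"roll":0,"gripper":-1}]'
python3 -m creep '[{"delta_pos":[-0.13,-0.27,0],"roll":0,"gripper":-1},{"delta_pos":[0,0,0],"roll":0,"gripper":-1}]'
python3 -m creep '[{"delta_pos":[-0.13,-0.27,0],"roll":0,"gripper":-1},{"delta_pos":[0,0,0],"roll":0,"gripper":-1}]'
python3 -m creep '[{"delta_pos":[-0.09,-0.18,0],"roll":0,"gripper":-1},{"delta_pos":[0,0,0],"roll":0,"gripper":-1}]'
python3 -m creep '[{"delta_pos":[-0.09,-0.18,0],"roll":0,"gripper":-1},{"delta_pos":[0,0,0],"roll":0,"gripper":-1}]'
```

```text
time: 29.7
ee_pos: [0.6846, 0.0223, 0.0246]
ee_rot: [[0.732, 0.681, 0.0], [0.681, -0.732, -0.0], [0.0, 0.0, -1.0]]
contact_force: [-1.0, -0.3, -0.1]
grip_width: 0.998
time: 29.95
ee_pos: [0.6833, 0.0198, 0.0244]
ee_rot: [[0.732, 0.681, -0.0], [0.681, -0.732, -0.0], [-0.0, -0.0, -1.0]]
contact_force: [-0.5, 0.2, 0.5]
grip_width: 1.002
time: 30.2
ee_pos: [0.682, 0.0169, 0.0245]
ee_rot: [[0.732, 0.681, -0.0], [0.681, -0.732, -0.0], [-0.0, 0.0, -1.0]]
contact_force: [0.3, 0.1, 0.4]
grip_width: 1.003
time: 30.45
ee_pos: [0.6811, 0.0152, 0.0245]
ee_rot: [[0.732, 0.681, -0.0], [0.681, -0.732, -0.0], [-0.0, 0.0, -1.0]]
contact_force: [0.1, 0.1, 0.4]
grip_width: 1.0
time: 30.7
ee_pos: [0.6802, 0.0134, 0.0245]
ee_rot: [[0.732, 0.681, -0.0], [0.681, -0.732, 0.0], [-0.0, -0.0, -1.0]]
contact_force: [-0.9, 0.3, -0.7]
grip_width: 0.998
```

```bash
python3 -m creep '[{"delta_pos":[-0.09,-0.18,0],"roll":0,"gripper":-1},{"delta_pos":[0,0,0],"roll":0,"gripper":-1}]'
python3 -m creep '[{"delta_pos":[-0.09,-0.18,0],"roll":0,"gripper":-1},{"delta_pos":[0,0,0],"roll":0,"gripper":-1}]'
python3 -m creep '[{"delta_pos":[-0.09,-0.18,0],"roll":0,"gripper":-1},{"delta_pos":[0,0,0],"roll":0,"gripper":-1}]'
```

```text
time: 30.95
ee_pos: [0.6796, 0.0123, 0.0245]
ee_rot: [[0.732, 0.681, 0.001], [0.681, -0.732, 0.001], [0.002, -0.0, -1.0]]
contact_force: [1.5, 4.8, -1.7]
grip_width: 0.998
time: 31.2
ee_pos: [0.6788, 0.0108, 0.0244]
ee_rot: [[0.732, 0.681, 0.001], [0.681, -0.732, 0.001], [0.002, -0.0, -1.0]]
contact_force: [2.7, 5.4, -1.7]
grip_width: 0.998
time: 31.45
ee_pos: [0.6781, 0.0094, 0.0246]
ee_rot: [[0.732, 0.681, 0.002], [0.681, -0.732, 0.002], [0.003, -0.0, -1.0]]
contact_force: [6.3, 8.7, -1.8]
grip_width: 0.996
```

```bash
python3 -m creep '[{"delta_pos":[-0.09,-0.18,0],"roll":0,"gripper":-1},{"delta_pos":[0,0,0],"roll":0,"gripper":-1}]'
python3 -m creep '[{"delta_pos":[-0.09,-0.18,0],"roll":0,"gripper":-1},{"delta_pos":[0,0,0],"roll":0,"gripper":-1}]'
python3 -m creep '[{"delta_pos":[-0.09,-0.18,0],"roll":0,"gripper":-1},{"delta_pos":[0,0,0],"roll":0,"gripper":-1}]'
```

```text
time: 31.7
ee_pos: [0.6778, 0.0082, 0.0256]
ee_rot: [[0.733, 0.681, 0.004], [0.681, -0.733, 0.002], [0.004, 0.001, -1.0]]
contact_force: [7.7, 11.6, 2.1]
grip_width: 1.003
time: 31.95
ee_pos: [0.6764, 0.0061, 0.0252]
ee_rot: [[0.732, 0.681, 0.002], [0.681, -0.732, 0.002], [0.003, 0.0, -1.0]]
contact_force: [4.6, 8.6, 0.6]
grip_width: 1.001
time: 32.2
ee_pos: [0.6753, 0.0045, 0.025]
ee_rot: [[0.732, 0.681, 0.002], [0.681, -0.732, 0.002], [0.003, -0.0, -1.0]]
contact_force: [3.8, 10.6, 0.2]
grip_width: 1.001
```

```bash
python3 -m creep '[{"delta_pos":[0.85,1.8,0],"roll":0,"gripper":-1},{"delta_pos":[0.85,1.8,0],"roll":0,"gripper":-1},{"delta_pos":[0,0,5.5],"roll":0,"gripper":-1},{"delta_pos":[0,0,5.5],"roll":0,"gripper":-1},{"delta_pos":[0,0,5.5],"roll":0,"gripper":-1},{"delta_pos":[0,0,5.5],"roll":0,"gripper":-1},{"delta_pos":[-3.3,-1.8,4],"roll":7.7,"gripper":-1},{"delta_pos":[-3.3,-1.8,4],"roll":7.7,"gripper":-1},{"delta_pos":[-3.2,-1.8,4],"roll":7.6,"gripper":-1},{"delta_pos":[0,0,2.8],"roll":0,"gripper":-1},{"delta_pos":[0,0,0],"roll":0,"gripper":-1},{"delta_pos":[0,0,0],"roll":0,"gripper":-1}]'
python3 - <<'E'
from h import *
w=robot.calibration("wrist")
im=robot.capture("wrist")[:,:,::-1]; cv2.imwrite("pics/w7.png",im); s=robot.capture("side")[:,:,::-1]
a=cv2.resize(im[60:270,200:440],None,fx=2.8,fy=2.8,interpolation=cv2.INTER_CUBIC)
b=cv2.imread("pics/w6c.png")
t=np.hstack([b[60:200,150:560],a[60:200,150:560]])
sc=cv2.resize(s[170:245,245:355],None,fx=5.4,fy=5.4,interpolation=cv2.INTER_CUBIC)
f=np.zeros((600,800,3),np.uint8); t=cv2.resize(t,(800,int(t.shape[0]*800/t.shape[1]))); f[:t.shape[0]]=t; h=min(600-t.shape[0],sc.shape[0]); f[t.shape[0]:t.shape[0]+h,:sc.shape[1]]=sc[:h]
r=cv2.resize(a,(206,180))[:, :]; f[t.shape[0]:t.shape[0]+180,594:800]=r
cv2.imwrite("pics/f.png",f); print(t.shape,sc.shape)
for n,p in {"FL":(-.085,.075,.08),"BL":(.085,.075,.08),"Lshut":(0,.0865,.036),"L1.75":(0,.1,.037)}.items():
    print(n,((proj(w,[*cw(*p[:2]),p[2]])-[200,60])*2.8).round())
E
```

```text
time: 33.7
ee_pos: [0.594, -0.0149, 0.3909]
ee_rot: [[0.408, 0.913, -0.002], [0.913, -0.408, 0.0], [-0.001, -0.002, -1.0]]
contact_force: [0.8, 0.4, -1.0]
grip_width: 1.004
(136, 800, 3) (405, 594, 3)
FL [162. 143.]
BL [547. 150.]
Lshut [354. 119.]
L1.75 [355.  89.]
```

View pics/f.png

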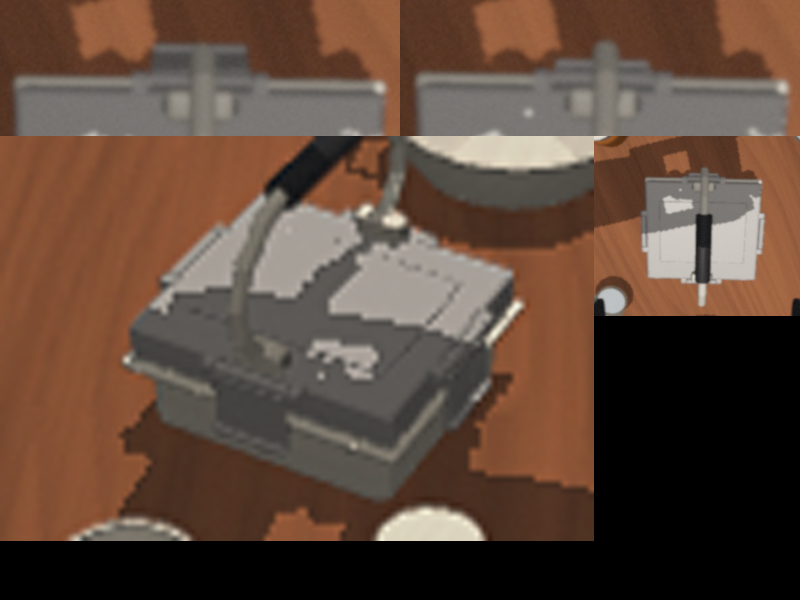

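The left clip is now flush: its edge moved from row 44 to row 62 in the before/after strips. My 12 pictures are used up, so I'll check the right clip numerically, using a steel-versus-wood mask from directly above it.

```bash
python3 -m creep '[{"delta_pos":[-2.6,-5.5,0],"roll":0,"gripper":-1},{"delta_pos":[-2.6,-5.5,0],"roll":0,"gripper":-1},{"delta_pos":[-2.5,-5.4,0],"roll":0,"gripper":-1},{"delta_pos":[0,0,0],"roll":0,"gripper":-1},{"delta_pos":[0,0,0],"roll":0,"gripper":-1}]'
python3 - <<'E'
from h import *
import pickle
w=robot.calibration("wrist")
im=robot.capture("wrist")[:,:,::-1].copy(); cv2.imwrite("pics/w8.png",im)
def prof(im,w,sg,tag):
    sat=cv2.cvtColor(im,cv2.COLOR_BGR2HSV)[:,:,1]
    for xp in(-.06,-.016,.016,.06):
        ys=np.arange(.055,.135,.002); row=[]
        for y in ys:
            u,v=proj(w,[*cw(xp,sg*y),.06]).round().astype(int); row.append(int(sat[v,u]) if 0<=v<400 and 0<=u<640 else -1)
        print(tag,xp,row)
prof(cv2.imread("pics/w6.png"),pickle.load(open("w6.pkl","rb")),1,"L before")
prof(im,w,-1,"R now")
for y,z in((.0835,.076),(.0865,.036),(.1,.037)):
    # equivalent y at z=.06
    for sg in(1,-1):
        ww=w if sg<0 else pickle.load(open("w6.pkl","rb"))
        q=proj(ww,[*cw(0,sg*y),z]); p=ray(ww,*q,.06)[:2]-C
        print(sg,y,z,"->",round(sg*(-np.sin(YAW)*p[0]+np.cos(YAW)*p[1]),4))
E
```

```text
time: 34.42
ee_pos: [0.5171, -0.1788, 0.3919]
ee_rot: [[0.408, 0.913, -0.001], [0.913, -0.408, 0.001], [0.0, -0.001, -1.0]]
contact_force: [-0.4, 1.2, -0.8]
grip_width: 1.003
L before -0.06 [13, 13, 15, 15, 11, 11, 9, 13, 17, 21, 24, 32, 60, 140, 151, 149, 141, 141, 152, 151, 141, 152, 153, 150, 145, 142, 148, 151, 152, 155, 145, 148, 148, 140, 145, 173, 149, 147, 152, 153, 153]
L before -0.016 [11, 13, 15, 16, 17, 18, 16, 12, 15, 11, 15, 11, 14, 8, 12, 10, 13, 10, 14, 20, 108, 144, 145, 143, 152, 149, 147, 144, 144, 146, 140, 142, 145, 142, 132, 150, 159, 154, 150, 141, 152]
L before 0.016 [11, 13, 19, 21, 23, 25, 24, 22, 23, 16, 15, 9, 12, 11, 12, 16, 7, 12, 10, 33, 134, 155, 148, 148, 153, 154, 144, 150, 150, 149, 153, 159, 152, 154, 154, 160, 147, 138, 147, 151, 146]
L before 0.06 [16, 13, 15, 12, 12, 12, 10, 13, 15, 13, 26, 39, 75, 150, 144, 152, 150, 153, 151, 152, 149, 149, 148, 149, 151, 152, 149, 156, 152, 149, 148, 152, 146, 149, 153, 147, 152, 152, 147, 146, 146]
R now -0.06 [14, 14, 13, 13, 12, 13, 11, 13, 13, 14, 20, 20, 27, 95, 145, 152, 143, 146, 144, 154, 146, 146, 150, 147, 153, 148, 151, 142, 148, 146, 146, 141, 145, 143, 147, 140, 143, 141, 141, 148, 144]
R now -0.016 [13, 13, 11, 11, 16, 11, 16, 16, 15, 13, 10, 11, 10, 14, 13, 15, 25, 131, 152, 140, 136, 149, 150, 143, 141, 150, 144, 150, 143, 140, 142, 145, 146, 144, 147, 142, 150, 143, 139, 147, 146]
R now 0.016 [11, 9, 15, 18, 20, 23, 25, 25, 22, 23, 16, 14, 10, 11, 17, 11, 37, 136, 158, 146, 150, 150, 146, 140, 142, 136, 141, 145, 146, 138, 146, 145, 145, 144, 145, 140, 146, 141, 142, 141, 150]
R now 0.06 [13, 13, 11, 13, 11, 11, 13, 13, 12, 13, 19, 24, 44, 131, 147, 142, 149, 144, 143, 147, 148, 146, 140, 146, 146, 157, 148, 148, 145, 146, 144, 143, 145, 144, 142, 144, 144, 145, 141, 142, 139]
1 0.0835 0.076 -> 0.0832
-1 0.0835 0.076 -> 0.0833
1 0.0865 0.036 -> 0.0867
-1 0.0865 0.036 -> 0.0867
1 0.1 0.037 -> 0.0996
-1 0.1 0.037 -> 0.0995
```

```bash
python3 - <<'E'
from bench import robot
print(robot.read_state()["time"], robot.close_job())
E
```

```text
the job is handed in; nothing more can be done
34.475 None
```

All four clips look shut, and I handed the job in at 34.5 s. The hand was clear above the table and touching nothing. The hand-in reports no verdict, so this rests on my own checks.

**How it was done:** I pressed the front and back clips with the shut fingers. The moves cannot lean the hand, so for the left and right clips I kept it upright and open beside the handle. I yawed it about 22° so that one fingertip reached under the shoulder.

**Clips:**
- **Front and back:** the contact force dropped to about zero during each press, which fits a snap. In the later overhead view both stick out about 7.5 mm past the lid edge; unsnapped they would show about 14 mm.
- **Right:** the last colour-mask profile puts it about 7.5 mm past the lid edge, matching the left clip.
- **Left:** the first, unyawed press failed. A gripper knuckle apparently met the handle's shoulder, and the clip still stuck out about 15 mm. A single side view had wrongly suggested it was shut. After the second, yawed press it stuck out about 7 mm.

**Carrier and tableware:**
- **Carrier:** it seems to have slid only a few millimetres; its lid edges were still within about 5 mm of where I first measured them.
- **Tableware:** the last pictures that showed the jar, bowls and tumblers had them standing as before. I did not measure each one at the end.

**Disagreement:** one mid-task wrist estimate put a lid corner about 10 mm off. It also gave a lid length of 162 mm instead of 170 mm, so I discarded it.

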